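# Fit the loose crank and clamp the tin

## Robot

A 6-joint arm with a two-finger parallel gripper is mounted at the origin on a cart in front of the work surface, level with it; the furniture and walls round the work are solid. World frame = base frame: x ahead of the robot, y to its left, z up, the work surface at z = 0. Lengths are in m, angles in rad, forces in N, time in s.
With the tool pointing down it reaches from about 0.275 to 0.775 m from the base axis. Payload 14.6 kg.
Tool frame: the origin (TCP) lies midway between the tips of the shut fingers; the grasp point (between the pads) lies 19 mm behind it; z points along the fingers, y is the line along which they close (so a half turn about z gives the same grasp; the last joint's range is limited). The gripper opens to 85 mm and grips with 20 to 120 N. Pads are 22 mm wide; open, the fingers measure 114 mm over their backs; the gripper's body (76 mm by 85 mm) begins 54 mm behind the grasp point. The pads swing forward as they close: fully open they stand 13 mm farther back than shut.
Start: joints at [1.034, 0.263, -0.048, 1.259, 0, 1.415], TCP at [0.196, 0.487, 0.231] pointing down, gripper open.
Joint ranges: [-2.65, 2.65], [-0.89, 1.7], [-1.18, 1.37], [-2.13, 2.11], [-1.35, 1.29], [-3.14, 3.14]. Speed limits (rad/s): [1.89, 1.89, 2.57, 2.79, 3.14, 3.14].

## Interface

Orientations are given as [roll, pitch, yaw] about the fixed x, y, z axes, in that order (R = Rz(yaw) Ry(pitch) Rx(roll)).
In Python, from rig import * gives the robot as it stands. The module is installed in compiled form; this text tells all that it offers.
- The arm moves only by the shell command python3 -m creep 'ROWS' [OPENING] [FORCE]. ROWS is text: rows parted by semicolons, each of 4 numbers parted by spaces: the shift along the tool's x, y, z in mm, then the turn about the tool's z in rad. In form: tx ty tz yaw; .... A call has exactly 8 rows; each row is the pose to reach, as a shift and turn from the pose commanded when the call began, along the tool's axes at that moment; what a row does not reach only later rows make up. A row lasts 1/12 s, in which the tool goes at most 41.7 mm and 7.16 degrees, less where a joint would pass 70% of its speed; a pose out of reach is approached as far as the arm can. A call with a gripper value outside its range is refused whole. OPENING is the opening, from -1 (shut) to 1 (fully open), so that 0 is half open, set as the call begins (- or left out, the last holds). The fingers move at their own pace and stop on an object; FORCE is the grip in N (left out, the last holds). Time passes only in rows, so rows that repeat a pose let the fingers close, or fill a call up. It gives the time, the measured TCP pose, the force, the opening and the grip force at its end, in the units of the state.
- sense(): the state, without advancing time (a new reading comes with each control period).
- snapshot(name): name is "scene" or "top" or "wrist"; returns a dict with "img" (384x512x3 uint8, red, green, blue), "fx", "fy", "cx", "cy" (pixels), "k1" (the pictures are not rectified: a ray, as slopes to the right and down, at radius r is drawn at 1 + k1 r^2 times it, then the intrinsics apply), "xyz" and "rotation" of the camera in the world; the wrist camera has in their place "T_tool_cam" (4x4, takes a point from camera to tool coordinates, whose origin is the TCP and whose axes are the flange's). Camera axes: x right, y down, z forward; pixel columns grow to the right and rows downward; lengths in m; the calibration is good to about 2 mm. A picture is of the moment at which its call begins: read the wrist's pose just before it. There is no depth.
- job_done(): hands the job in; it is judged then, once.
The state is a dict: "clock": time; "joint_pos": joint angles; "dq": joint speeds; "joint_torque": joint torques, N m; "tcp_pos": TCP position; "ee_rot": TCP orientation; "contact_force": force on the tool from outside, world axes, zero at the start; "wrist_torque": the same for the moment, N m; "gripper_width": opening from 0.0 (shut) to 1.0 (fully open); "gripper_force": force on a finger pad.
Only numpy, scipy, OpenCV 4.12 (cv2) and the standard library are available. Lean on these libraries where they do the work, as an engineer would, in place of code of your own. Each camera call takes 0.05 s, during which the arm holds its last target. There are 200 camera calls.

## Task

Take the loose crank out of its wooden rest and feel its square socket onto the drive square hidden down the well of the tin clamp, pressing only lightly, until the crank is fully home. Then wind the crank clockwise (seen from above) until the sprung pad holds the tin firmly in the V jaw, with the pad's spring pressed in about half way and never to its stop. Let go and leave the crank seated; do not push the tin or the jaw by hand, and leave the things around undisturbed.

Things in the scene. Friction and masses are not known exactly. Their poses are not given: they have to be found in the camera images.
- clamp: Tin clamp, fixed on the worktop; origin under the drive axis, z up, jaws towards -y: white gear housing (80 x 80 mm, top at 71 mm) with a round well, then jaw, sprung pad, tin and fixed V jaw in a row on a base plate 90 mm wide, 8 mm thick, reaching 217 mm towards -y.
- well_mouth (a point): Centre of the well's mouth in the housing's top. The well is 32.5 mm wide, 31.5 mm deep, flat-floored. In it, 14 mm below the mouth, hides the drive: an upright 16 mm square, 18 mm tall, its top edges bevelled by 1 to 1.5 mm. The angle at which the square stands is unknown and differs each time.
- drive_seat (a point): Drive axis at the well's floor, 31.5 mm below the mouth. The crank is fully home when its foot is here; unaligned, it rests on the square about 16 to 18 mm higher. Pressing on the square's top with over 40 N spoils the job (120 N once engaged, leverage included).
- jaw: Moving jaw in front of the housing (origin as the clamp's when fully back). The drive moves it towards the tin when turned clockwise from above, 5 mm per rad (31 mm a turn, 1.4 turns at most). The drive has about 0.08 N m of friction and stays where it is left.
- pad_face (a point): Centre of the rubber face (42 x 32 mm) of the sprung pad, which the jaw carries and which meets the tin. At the start the tin and pad have 12 to 20 mm of slack in all.
- pad (a joint): How far the pad is pressed in against its spring (1000 N/m) towards the jaw: 0 m free, 0.014 m at its stop. Half way is 0.007; good from 0.003 to 0.011.
- crank: Steel crank, 0.25 to 0.33 kg, origin at the centre of its foot, x along its arm to the knob, z up. Shank 46 mm tall, eight-sided, 29 mm wide, foot bevelled; in the foot a square socket of 17.4 mm, sides along x and y: it fits the drive every quarter turn, with about 5 degrees of play either way.
- crank_foot (a point): Centre of the crank's foot, on the hub's axis. At the start it stands on the floor of the rest's recess, 16 mm deep.
- crank_grip (a point): Centre of the crank's grip block (20 x 20 x 32 mm, upright, on top of the hub, 75 mm above the foot), to be gripped from above across y, the fingers beside the arm. The arm below it is 18 mm wide, lies 46 to 58 mm above the foot and ends 82 mm from the hub's axis.
- crank_knob (a point): Centre of the crank's knob: black, upright, 22 mm in diameter, 36 mm tall, spinning freely on its pin, 70 mm along the arm from the hub's axis and 79 mm above the level of the foot. Gripped from above and led round the drive axis without turning the gripper, it winds the crank.
- rest: Wooden rest, 62 x 62 x 24 mm, fixed; origin at the centre of its underside. Round recess 32 mm wide, 16 mm deep in its top.
- tin: Tin, 57 mm in diameter, 72 mm tall, loose on the clamp's base plate between pad and V jaw; origin at the centre of its underside.
- tin_center (a point): Centre of the tin, 36 mm above its underside.
- tin_seat (a point): Where the tin's centre is when it stands home in the fixed V jaw.
- honey_mid (a point): Bystander: middle of a jar of honey with a screw lid, 59 x 63 x 100 mm.
- opener_mid (a point): Bystander: middle of a hand-held opener lying flat, 174 x 41 x 20 mm.
- mill_mid (a point): Bystander: middle of a clear acrylic salt mill, 60 x 62 x 197 mm.
There are look-alikes about, which are no part of the job. Several things have the shape of the crank; the one meant has the colours described above.

How it is judged:
On the way:
1. the crank is fully home on the drive square (z of crank_foot in the frame of drive_seat below 0.003 m and horizontal distance between crank_foot and drive_seat below 0.003 m and angle between crank_foot's own z axis and vertical below 0.08 rad), for 0.2 s.
At the end, for the whole second after the job is handed in: The crank is still fully home (foot within 3 mm of the well's floor and of the axis, upright within 0.08 rad), the pad is pressed in by 3 to 11 mm, and the tin stands upright (0.08 rad) within 5 mm of its place in the V jaw (all of step 1 and value of joint pad between 0.003 and 0.011 m and horizontal distance between tin_center and tin_seat below 0.005 m and angle between tin_center's own z axis and vertical below 0.08 rad); the robot touches nothing.
It fails at once if the crank is pressed on the clamp or its drive with more than 40 N while it still stands on top of the drive square, or with more than 120 N at any time ((contact force between crank and clamp above 40 N and z of crank_foot in the frame of drive_seat above 0.015 m) or contact force between crank and clamp above 120 N).
It fails at once if the pad is pressed in to its stop (over 13 mm) (value of joint pad above 0.013 m).
It fails at once if the robot pushes the tin or the jaw itself (over 3 N) (contact force between any of the fingers, the arm and tin above 3 N or contact force between any of the fingers, the arm and jaw above 3 N).
It fails at once if a bystander is moved by more than 30 mm (distance of any of honey_mid, opener_mid, mill_mid from where it was at the start of the episode above 0.03 m).
It also fails if it takes over 72 s, if anything falls off the work surface, if the arm or the gripper's body presses on something with over 40 N, if the wrist force passes 120 N, or if a joint passes its speed limit or range.

## Working session

There is one attempt and no reset: what is moved stays moved. The work goes in short steps, Python scripts to look and compute and a shell command to move; the robot and the scene stay as the last step left them, time stands still between calls to the robot, and variables do not carry over. Pictures are saved under pics/ and viewed, at most 10 in all, crops included, and the job is handed in when it is done.

```bash
mkdir -p pics
cat > h.py <<'E'
from rig import *
import numpy as np, cv2
from scipy.spatial.transform import Rotation as R
def cam(name):
    s=sense(); d=snapshot(name); d=dict(d)
    if name=="wrist":
        T=np.eye(4); T[:3,:3]=R.from_euler('xyz',s["ee_rot"]).as_matrix(); T[:3,3]=s["tcp_pos"]
        W=T@np.array(d["T_tool_cam"]); d["C"]=W[:3,3]; d["R"]=W[:3,:3]
    else:
        r=np.array(d["rotation"]); d["C"]=np.array(d["xyz"])
        d["R"]=r if r.shape==(3,3) else R.from_euler('xyz',r).as_matrix()
    return d
def ray(d,u,v):
    K=np.array([[d["fx"],0,d["cx"]],[0,d["fy"],d["cy"]],[0,0,1.]])
    p=cv2.undistortPoints(np.array([[[u,v]]],float),K,np.array([d["k1"],0,0,0.]))[0,0]
    return d["R"]@np.array([p[0],p[1],1.])
def onz(d,u,v,z):
    r=ray(d,u,v); return d["C"]+r*(z-d["C"][2])/r[2]
def proj(d,P):
    q=d["R"].T@(np.array(P)-d["C"]); a=q[:2]/q[2]; a=a*(1+d["k1"]*(a@a))
    return np.array([a[0]*d["fx"]+d["cx"],a[1]*d["fy"]+d["cy"]])
def save(img,n): cv2.imwrite("pics/"+n,cv2.cvtColor(img,cv2.COLOR_RGB2BGR))
E
python3 - <<'E'
from h import *
print(sense())
a=cam("scene");b=cam("top")
for d in(a,b): print(d["C"],d["R"].round(3).tolist(),d["fx"],d["k1"])
np.save("top.npy",b["img"])
save(a["img"],"scene0.png");save(b["img"],"top0.png")
E
```

```text
{'clock': 0.0, 'joint_pos': array([ 1.03369034e+00,  2.63552807e-01, -4.89214438e-02,  1.25942487e+00,
        2.22996438e-05,  1.41553794e+00]), 'dq': array([-0.00046328,  0.00076805, -0.00011872, -0.00115259, -0.00061564,
        0.00128017]), 'joint_torque': array([-8.04479214e-05, -6.37611151e+01,  3.84564149e+01,  1.37674689e-02,
       -1.62575006e-04,  3.11137228e-05]), 'tcp_pos': array([0.19546993, 0.48695783, 0.2308153 ]), 'ee_rot': array([-3.14050657e+00, -1.92563155e-04,  2.75974494e+00]), 'contact_force': array([-0.64121898,  0.51245944,  0.04237449]), 'wrist_torque': array([ 0.03231566, -0.0549035 , -0.02160459]), 'gripper_force': 0.0, 'gripper_width': 1.0001083615607318}
[-0.03164849 -0.13913933  0.91410338] [[0.511, -0.656, 0.555], [-0.859, -0.403, 0.315], [0.017, -0.638, -0.77]] 456.487912872087 -0.1288956588262975
[0.49232417 0.1802986  1.16304093] [[0.015, -0.998, 0.061], [-1.0, -0.014, 0.013], [-0.012, -0.061, -0.998]] 448.38513909603836 -0.14057140899202955
```

View pics/top0.png

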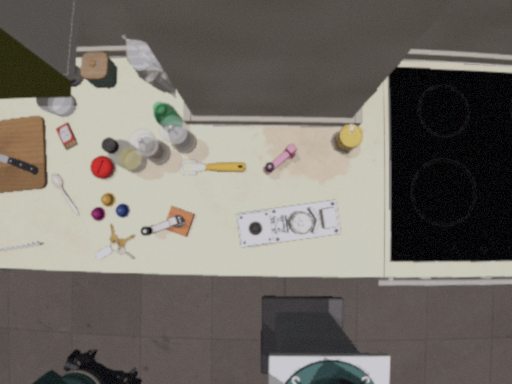

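View pics/scene0.png

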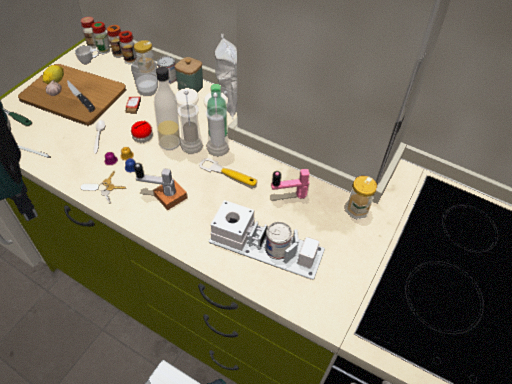

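The top view shows the well at about (256,228), with the jaws running to the right. Two things could be the crank:
- a grey one with a black knob, in the wooden rest: hub (179,221), knob (146,231)
- a pink one with a black knob, standing on the worktop at (281,159)

The grey steel one in the rest fits the description. I'll check it in one close crop.

Run:
```python
from h import *
b=cam("top");a=cam("scene")
A=cv2.resize(b["img"][180:260,130:350],None,fx=3.6,fy=3.6,interpolation=cv2.INTER_CUBIC)
B=cv2.resize(a["img"][155:280,120:340],None,fx=3.6,fy=2.4,interpolation=cv2.INTER_CUBIC)
save(np.vstack([A,B])[:600],"crop1.png")
```

```text
(no output)
```

View pics/crop1.png

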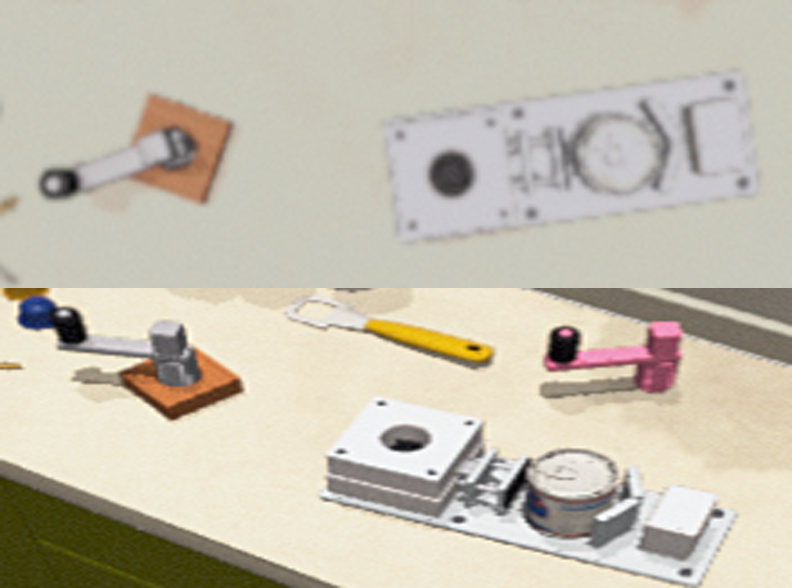

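The crop confirms it: the grey crank sits in the wooden rest with its hub at crop (170,145) and knob at (58,184). The well is at crop (450,175). Now I'll measure them.

Run:
```python
from h import *
def big(m,roi):
    x0,y0,x1,y1=roi; k=np.zeros_like(m);k[y0:y1,x0:x1]=m[y0:y1,x0:x1]
    c=max(cv2.findContours(k,0,1)[0],key=cv2.contourArea); return c
def cen(c):
    M=cv2.moments(c); return M['m10']/M['m00'],M['m01']/M['m00']
rois={"top":dict(rest=(150,195,205,245),knob=(138,220,156,240),well=(245,215,268,242)),
 "scene":dict(rest=(145,175,195,215),knob=(130,158,148,182),well=(220,208,245,228))}
for n in("top","scene"):
    d=cam(n);h=cv2.cvtColor(d["img"],cv2.COLOR_RGB2HSV);g=h[...,2]
    mo=((h[...,0]<16)&(h[...,1]>110)&(g>60)).astype(np.uint8)
    md=((g<90)).astype(np.uint8)
    r=rois[n]
    c=big(mo,r["rest"]); 
    (u,v),s,an=cv2.minAreaRect(c); print(n,"rest",(u,v),s,an,onz(d,u,v,.024))
    if n=="top":
        bx=cv2.boxPoints(((u,v),s,an)); P=[onz(d,*p,.024) for p in bx]; print([np.round(p,3).tolist() for p in P])
    c=big(md,r["knob"]);u,v=cen(c);print("knob",(u,v),cv2.contourArea(c),onz(d,u,v,.100),onz(d,u,v,.087))
    c=big(md,r["well"]);u,v=cen(c);e=cv2.minAreaRect(c);print("well",(u,v),e,onz(d,u,v,.071))
    # grey grip top
d=cam("top");np.set_printoptions(linewidth=250)
h=cv2.cvtColor(d["img"],cv2.COLOR_RGB2HSV)
# clamp base outline from low saturation vs cream
m=((h[...,1]<22)&(h[...,2]>100)).astype(np.uint8)
c=big(cv2.morphologyEx(m,cv2.MORPH_CLOSE,np.ones((3,3))),(230,190,350,255))
e=cv2.minAreaRect(c);print(e)
P=[onz(d,*p,.008) for p in cv2.boxPoints(e)];print(np.round(P,4).tolist())
```

```text
top rest (178.92759704589844, 220.90272521972656) (22.938140869140625, 22.467269897460938) 19.653823852539062 [0.494294   0.39151441 0.024     ]
[[0.476, 0.429, 0.024], [0.531, 0.411, 0.024], [0.512, 0.354, 0.024], [0.458, 0.373, 0.024]]
knob (148.76190476190476, 230.36507936507934) 21.0 [0.47023727 0.44999627 0.1       ] [0.46996717 0.45329442 0.087     ]
well (254.94444444444446, 228.02469135802468) ((255.00003051757812, 228.00003051757812), (9.899495124816895, 9.899494171142578), 45.0) [0.47986168 0.19642347 0.071     ]
scene rest (170.00001525878906, 193.50003051757812) (25.7686710357666, 26.549541473388672) 51.34019470214844 [0.49022455 0.39061244 0.024     ]
knob (137.57044673539517, 170.51546391752578) 97.0 [0.46143055 0.45542289 0.1       ] [0.46930428 0.46491715 0.087     ]
well (232.4074074074074, 220.19259259259258) ((232.5, 220.0), (4.0, 9.0), 90.0) [0.47449352 0.1945003  0.071     ]
((289.5, 222.0), (64.0, 119.0), 90.0)
[[0.5763, 0.2633, 0.008], [0.5806, -0.045, 0.008], [0.4153, -0.0459, 0.008], [0.4115, 0.2605, 0.008]]
```

```bash
cat >> h.py <<'E'
def delta(x,y,z,yaw):
    s=sense(); M=R.from_euler('xyz',s["ee_rot"]).as_matrix()
    t=M.T@(np.array([x,y,z])-s["tcp_pos"])*1000
    dy=-(yaw-s["ee_rot"][2]); dy=(dy+np.pi)%(2*np.pi)-np.pi
    print("delta",t.round(1),round(dy,3),"j6",s["joint_pos"][5].round(2),"clk",s["clock"])
def st():
    s=sense(); print("clk",s["clock"],"tcp",s["tcp_pos"].round(4),"rpy",s["ee_rot"].round(3),"F",s["contact_force"].round(1),"T",s["wrist_torque"].round(2),"w",round(s["gripper_width"],3),"gf",round(s["gripper_force"],1))
E
python3 - <<'E'
from h import *
d=snapshot("wrist");print(np.array(d["T_tool_cam"]).round(4).tolist(),d["fx"])
T=np.array(d["T_tool_cam"])
yaw=1.946
M=R.from_euler('xyz',[np.pi,0,yaw]).as_matrix()
# place camera axis through well at z .071 with tcp z .23
for P,z in(((.479,.196,.071),.25),((.494,.3915,.09),.25)):
    c=T[:3,3];a=T[:3,2]; cw=M@c; aw=M@a; k=(P[2]-z-cw[2])/aw[2]; t=np.array(P)-cw-aw*k; t[2]=z; print(t); delta(*t,yaw)
E
```

```text
[[-0.0002, -0.9508, -0.3098, 0.0804], [1.0, 0.0001, -0.0009, -0.0005], [0.0009, -0.3098, 0.9508, -0.1422], [0.0, 0.0, 0.0, 1.0]] 311.596433948011
[0.4708893 0.2188534 0.25     ]
delta [-355.4 -146.4  -18.8] 0.814 j6 1.42 clk 0.4
[0.48814162 0.40858778 0.25      ]
delta [-300.7   36.1  -18.8] 0.814 j6 1.42 clk 0.4
```

Run:
```python
from h import *
delta(.508,.122,.16,1.946)
```

```text
delta [-425.9 -222.5   71.2] 0.814 j6 1.42 clk 0.4
```

```bash
python3 -m creep '-37 -20 0 0.1; -74 -40 0 0.2; -110 -58 0 0.3; -147 -77 0 0.4; -184 -96 0 0.5; -220 -115 0 0.6; -257 -134 0 0.7; -294 -153 0 0.8'
python3 - <<'E'
from h import *
delta(.508,.122,.16,1.946)
E
```

```text
clock: 1.07
tcp_pos: [0.4123, 0.2339, 0.2315]
ee_rot: [3.141, -0.0, 1.955]
contact_force: [0.2, 1.2, -0.3]
gripper_width: 1.003
gripper_force: 0.0
delta [-139.6   46.7   71.5] 0.009 j6 1.53 clk 1.0667
```

```bash
python3 -m creep '-30 10 12 0.01; -60 20 27 0.01; -90 30 42 0.01; -120 40 60 0.01; -138 46 72 0.01; -138 46 72 0.01; -138 46 72 0.01; -138 46 72 0.01'
python3 - <<'E'
from h import *
st()
d=cam("wrist"); u,v=proj(d,(.479,.196,.071)); print(u,v)
np.save("w1.npy",d["img"])
x0,y0=int(u)-50,int(v)-50; x0=max(0,x0);y0=max(0,min(y0,284))
c=d["img"][y0:y0+100,x0:x0+100].astype(float)
c=255*(np.clip(c/255,0,1))**.5
c=cv2.resize(c.astype(np.uint8),(600,600),interpolation=cv2.INTER_CUBIC);save(c,"well1.png");print(x0,y0)
E
```

```text
clock: 1.73
tcp_pos: [0.5061, 0.1257, 0.1596]
ee_rot: [3.142, -0.0, 1.95]
contact_force: [0.1, -0.3, 0.2]
gripper_width: 1.0
gripper_force: 0.0
clk 1.7333 tcp [0.5061 0.1257 0.1596] rpy [ 3.142 -0.     1.95 ] F [ 0.1 -0.3  0.2] T [0.05 0.02 0.03] w 1.0 gf 0.0
255.84821155776896 99.20665395238078
205 49
```

View pics/well1.png

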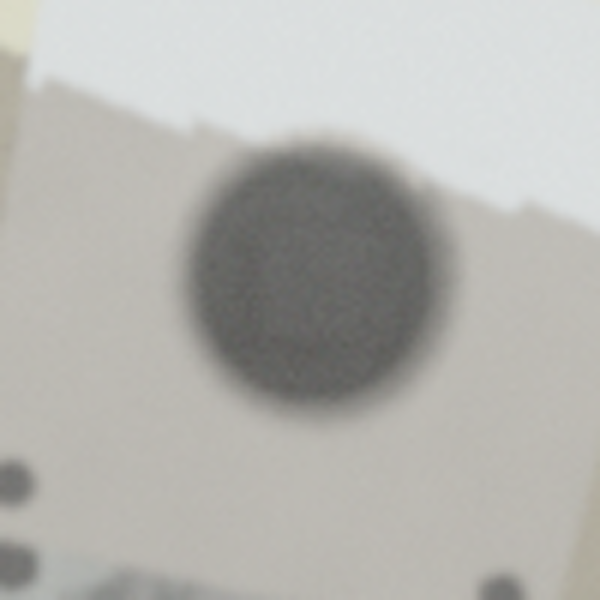

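The well's mouth is at crop (318,272), and a faint lighter square shows inside it. I'll average several frames to bring it out.

Run:
```python
from h import *
fr=[];
for i in range(16):
    d=cam("wrist"); fr.append(d["img"].astype(float))
m=np.mean(fr,0); np.save("wm.npy",m); g=m.mean(2)
c=g[60:130,220:296]
mask=(g<120).astype(np.uint8); k=np.zeros_like(mask);k[55:125,225:290]=mask[55:125,225:290]
ct=max(cv2.findContours(k,0,1)[0],key=cv2.contourArea);e=cv2.fitEllipse(ct);print(e)
print("well",onz(d,*e[0],.071))
lo,hi=np.percentile(g[80:105,245:270],[1,99]);print(lo,hi,g[95,258])
v=np.clip((c-lo+4)/(hi-lo+6),0,1)*255
save(cv2.cvtColor(cv2.resize(v.astype(np.uint8),(608,560),interpolation=cv2.INTER_CUBIC),cv2.COLOR_GRAY2RGB),"well2.png")
st()
```

```text
((257.0753479003906, 95.92230987548828), (47.154598236083984, 48.639488220214844), 112.01261138916016)
well [0.47920134 0.19808928 0.071     ]
36.5625 46.208333333333336 43.041666666666664
clk 2.5833 tcp [0.5063 0.1254 0.1593] rpy [-3.142  0.     1.95 ] F [0.3 0.1 0.1] T [-0.03 -0.03  0.05] w 0.999 gf 0.0
```

View pics/well2.png

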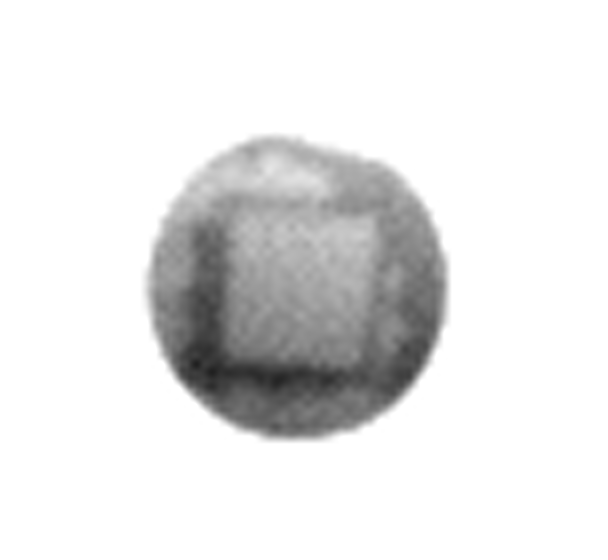

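The averaged view shows the square's top clearly. Its corners are at about crop (232,207), (380,213), (369,364) and (224,360). I'll turn those into a world angle.

Run:
```python
from h import *
d=cam("wrist")
q=[(232,207),(380,213),(369,364),(224,360)]
P=np.array([onz(d,u/8+220,v/8+60,.057) for u,v in q]); print(P.round(4).tolist(),P.mean(0))
E=np.roll(P,-1,0)-P; print(np.linalg.norm(E,axis=1).round(4),(np.degrees(np.arctan2(E[:,1],E[:,0]))%90).round(1))
# view point above crank: camera over the crank, hub+knob
yaw=1.946; x,y=np.array([.483,.42])-.0804*np.array([np.cos(yaw),np.sin(yaw)])
print(x,y); delta(x,y,.23,yaw)
```

```text
[[0.4711, 0.2025, 0.057], [0.4841, 0.2071, 0.057], [0.4884, 0.1941, 0.057], [0.4755, 0.1893, 0.057]] [0.47977406 0.19826337 0.057     ]
[0.0138 0.0137 0.0137 0.0139] [19.5 18.1 20.2 18.4]
0.5124635480929801 0.34519318658188514
delta [201.9  87.  -70.7] 0.004 j6 1.28 clk 2.6333
```

The drive square stands at about 19° mod 90, which is 109°, with its axis near (0.4795, 0.198). The crank already lies at about 111°. Next is a close look at the crank.

```bash
python3 -m creep '15 6 -30 0; 50 22 -60 0; 85 37 -70 0; 120 52 -70 0; 155 67 -70 0; 185 80 -70 0; 202 87 -70 0; 202 87 -70 0'
python3 -m creep '0 0 0 0;0 0 0 0;0 0 0 0;0 0 0 0;0 0 0 0;0 0 0 0;0 0 0 0;0 0 0 0' >/dev/null
python3 - <<'E'
from h import *
st()
d=cam("wrist"); np.save("w2.npy",d["img"])
for P in((.494,.3915,.099),(.494,.3915,.024),(.468,.457,.1)): print(proj(d,P))
im=d["img"].copy(); save(cv2.resize(im[20:260,130:410],None,fx=2.4,fy=2.4,interpolation=cv2.INTER_CUBIC),"crank1.png")
E
```

```text
clock: 3.3
tcp_pos: [0.512, 0.3487, 0.2285]
ee_rot: [-3.141, -0.001, 1.953]
contact_force: [-0.1, 0.2, 0.2]
gripper_width: 1.0
gripper_force: 0.0
clk 3.9667 tcp [0.5125 0.3451 0.2293] rpy [3.142 0.    1.95 ] F [0.1 0.  0.3] T [-0.04 -0.02  0.01] w 1.002 gf 0.0
[254.47077337 128.73659698]
[254.2377891  121.14773817]
[254.64595449  39.79976933]
```

View pics/crank1.png

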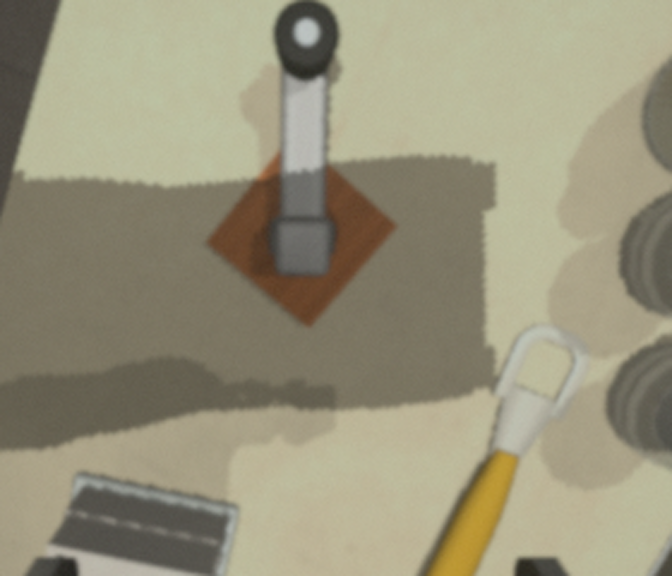

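The grip block's top is centred at crop (303,247) and the knob's pin at (306,31). The fingers will clear everything nearby.

Run:
```python
from h import *
d=cam("wrist")
f=lambda u,v,z:onz(d,u/2.4+130,v/2.4+20,z)
g=f(303,247,.099);k=f(306,31,.105);e=k-g
print(g,k,np.hypot(*e[:2]),np.degrees(np.arctan2(e[1],e[0])))
r=np.array([f(*p,.024) for p in((207,242),(308,327),(396,226))]);print("rest",(r[0]+r[2])/2)
yaw=np.arctan2(e[1],e[0]); print(yaw)
delta(g[0],g[1],.078,yaw)
```

```text
[0.4936006  0.39674048 0.099     ] [0.46848964 0.4618279  0.105     ] 0.06976340997035148 111.09679072839205
rest [0.49383739 0.39578051 0.024     ]
1.9390047866095506
delta [ 54.8   1.5 151.3] 0.011 j6 1.65 clk 4.0667
```

```bash
python3 -m creep '20 1 20 0.01; 40 1.5 40 0.01; 55 1.5 65 0.01; 55 1.5 90 0.01; 55 1.5 115 0.01; 55 1.5 140 0.01; 55 1.5 155 0.01; 55 1.5 161 0.01' 0 
python3 -m creep '0 0 0 0;0 0 0 0;0 0 0 0;0 0 0 0;0 0 0 0;0 0 0 0;0 0 0 0;0 0 0 0' -1 60
python3 -m creep '0 0 0 0;0 0 0 0;0 0 0 0;0 0 0 0;0 0 0 0;0 0 0 0;0 0 0 0;0 0 0 0' -1 60
```

```text
clock: 4.73
tcp_pos: [0.4924, 0.3963, 0.0659]
ee_rot: [-3.138, 0.001, 1.94]
contact_force: [0.7, -0.5, -0.2]
gripper_width: 0.501
gripper_force: 0.0
clock: 5.4
tcp_pos: [0.4939, 0.3971, 0.069]
ee_rot: [3.14, -0.0, 1.94]
contact_force: [0.1, -1.2, 6.9]
gripper_width: 0.224
gripper_force: 61.3
clock: 6.07
tcp_pos: [0.4939, 0.3971, 0.069]
ee_rot: [3.14, -0.0, 1.94]
contact_force: [-0.3, -0.6, 6.1]
gripper_width: 0.22
gripper_force: 61.3
```

```bash
python3 -m creep '0 0 -8 0; 0 0 -20 0; 0 0 -40 0; 0 0 -60 0; 0 0 -80 0; 0 0 -92 0; 0 0 -92 0; 0 0 -92 0'
python3 - <<'E'
from h import *
st(); delta(.4795,.198,.16,np.radians(109))
d=cam("wrist"); save(cv2.resize(d["img"],None,fx=1.2,fy=1.2),"held.png")
E
```

```text
clock: 6.73
tcp_pos: [0.4936, 0.397, 0.1605]
ee_rot: [3.141, -0.0, 1.94]
contact_force: [0.6, 0.4, -3.3]
gripper_width: 0.221
gripper_force: 60.2
clk 6.7333 tcp [0.4936 0.397  0.1605] rpy [ 3.141 -0.     1.94 ] F [ 0.6  0.4 -3.3] T [ 0.01 -0.04  0.01] w 0.221 gf 60.2
delta [-180.5  -84.9    0.4] 0.037 j6 1.75 clk 6.7333
```

View pics/held.png

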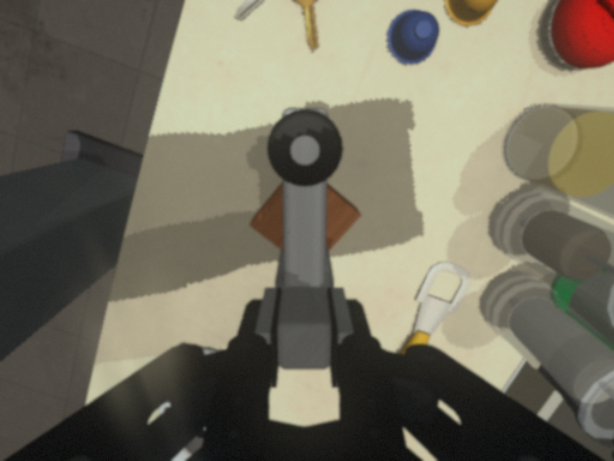

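The crank is held straight, with the knob pin at (305,150) in line with the grip block at (305,340), and it hangs free. Now over the well.

```bash
python3 - <<'E'
from h import *
d=cam("wrist");s=sense()
k=onz(d,305/1.2,150/1.2,s["tcp_pos"][2]+.036); e=k-s["tcp_pos"]; y=s["ee_rot"][2]
print("knob offset along x,y of tool",e[0]*np.cos(y)+e[1]*np.sin(y),e[0]*np.sin(y)-e[1]*np.cos(y))
E
python3 -m creep '-25 -12 0 0.01; -55 -26 0 0.02; -85 -40 0 0.035; -115 -54 0 0.037; -145 -68 0 0.037; -170 -80 0 0.037; -180.5 -85 0 0.037; -180.5 -85 0 0.037'
python3 - <<'E'
from h import *
st(); delta(.4795,.1982,.145,np.radians(109))
E
```

```text
knob offset along x,y of tool 0.06936399043325843 -0.00041435856629014334
clock: 7.5
tcp_pos: [0.4787, 0.1959, 0.1597]
ee_rot: [-3.14, 0.0, 1.9]
contact_force: [0.7, -0.5, -2.1]
gripper_width: 0.224
gripper_force: 60.2
clk 7.5 tcp [0.4787 0.1959 0.1597] rpy [-3.14  0.    1.9 ] F [ 0.7 -0.5 -2.1] T [ 0.07 -0.06  0.03] w 0.224 gf 60.2
delta [ 2.   1.5 14.7] -0.002 j6 1.47 clk 7.5
```

```bash
python3 -m creep '0 0 5 0;0 0 10 0;0 0 15 0;0 0 18 0;0 0 20 0;0 0 20 0;0 0 20 0;0 0 20 0'
python3 - <<'E'
from h import *
st(); delta(.4795,.1982,.120,np.radians(109))
E
```

```text
clock: 8.17
tcp_pos: [0.4794, 0.1981, 0.1404]
ee_rot: [3.141, 0.0, 1.903]
contact_force: [-0.3, 0.1, -1.5]
gripper_width: 0.222
gripper_force: 60.2
clk 8.1667 tcp [0.4794 0.1981 0.1404] rpy [3.141 0.    1.903] F [-0.3  0.1 -1.5] T [-0.05  0.04 -0.06] w 0.222 gf 60.2
delta [ 0.1  0.1 20.4] 0.001 j6 1.47 clk 8.1667
```

```bash
python3 -m creep '0 0 2 0;0 0 4 0;0 0 6 0;0 0 8 0;0 0 10 0;0 0 10 0;0 0 10 0;0 0 10 0'
python3 -m creep '0 0 1 0;0 0 2 0;0 0 3 0;0 0 4 0;0 0 5 0;0 0 6 0;0 0 7 0;0 0 7 0'
```

```text
clock: 8.83
tcp_pos: [0.4793, 0.1979, 0.1303]
ee_rot: [-3.142, -0.0, 1.903]
contact_force: [-0.5, -0.1, -3.0]
gripper_width: 0.224
gripper_force: 60.2
clock: 9.5
tcp_pos: [0.4792, 0.1979, 0.1231]
ee_rot: [-3.141, -0.0, 1.903]
contact_force: [0.1, -0.2, -2.2]
gripper_width: 0.224
gripper_force: 60.2
```

In the well, not touching anything. Foot at about 62 mm, with the top of the square at 57 mm.

```bash
python3 -m creep '0 0 0.5 0;0 0 1 0;0 0 1.5 0;0 0 2 0;0 0 2.5 0;0 0 3 0;0 0 3 0;0 0 3 0'
python3 -m creep '0 0 0.3 0;0 0 0.6 0;0 0 0.9 0;0 0 1.2 0;0 0 1.5 0;0 0 1.5 0;0 0 1.5 0;0 0 1.5 0'
```

```text
clock: 10.17
tcp_pos: [0.4793, 0.1979, 0.1203]
ee_rot: [-3.142, -0.0, 1.903]
contact_force: [-0.2, 0.0, -2.9]
gripper_width: 0.227
gripper_force: 60.2
clock: 10.83
tcp_pos: [0.4793, 0.1979, 0.1188]
ee_rot: [-3.142, -0.0, 1.903]
contact_force: [0.4, -0.5, -2.9]
gripper_width: 0.219
gripper_force: 60.2
```

```bash
python3 -m creep '0 0 0.2 0;0 0 0.4 0;0 0 0.6 0;0 0 0.8 0;0 0 1 0;0 0 1 0;0 0 1 0;0 0 1 0'
```

```text
clock: 11.5
tcp_pos: [0.4793, 0.1979, 0.1178]
ee_rot: [-3.142, -0.0, 1.903]
contact_force: [-0.5, -0.3, -2.3]
gripper_width: 0.222
gripper_force: 60.2
```

```bash
python3 -m creep '0 0 0.2 0;0 0 0.4 0;0 0 0.6 0;0 0 0.8 0;0 0 1 0;0 0 1 0;0 0 1 0;0 0 1 0'
```

```text
clock: 12.17
tcp_pos: [0.4793, 0.198, 0.1168]
ee_rot: [3.141, -0.0, 1.903]
contact_force: [-0.9, 2.8, 0.1]
gripper_width: 0.224
gripper_force: 60.4
```

```bash
python3 -m creep '0 0 0.2 0;0 0 0.4 0;0 0 0.6 0;0 0 0.8 0;0 0 1 0;0 0 1 0;0 0 1 0;0 0 1 0'
```

```text
clock: 12.83
tcp_pos: [0.4795, 0.1981, 0.116]
ee_rot: [3.141, -0.0, 1.903]
contact_force: [0.1, 2.1, 5.2]
gripper_width: 0.223
gripper_force: 61.2
```

```bash
python3 -m creep '0.3 0.1 0 0;0.6 0.2 0 0;0.6 0.2 0.2 0;0.6 0.2 0.4 0;0.6 0.2 0.6 0;0.6 0.2 0.8 0;0.6 0.2 0.8 0;0.6 0.2 0.8 0'
python3 -c "from h import *;st()"
```

```text
clock: 13.5
tcp_pos: [0.4793, 0.1986, 0.1149]
ee_rot: [-3.142, -0.0, 1.903]
contact_force: [0.2, 2.6, -3.4]
gripper_width: 0.222
gripper_force: 60.2
clk 13.5 tcp [0.4793 0.1986 0.1149] rpy [-3.142 -0.     1.903] F [ 0.2  2.6 -3.4] T [ 0.67 -0.27 -0.01] w 0.222 gf 60.2
```

The vertical force has gone, so it looks engaged. I'll ease it the same way and go down.

```bash
python3 -m creep '0.3 0.1 0.2 0;0.4 0.1 0.5 0;0.4 0.1 0.8 0;0.4 0.1 1.1 0;0.4 0.1 1.5 0;0.4 0.1 1.8 0;0.4 0.1 2 0;0.4 0.1 2 0'
python3 -c "from h import *;st()"
```

```text
clock: 14.17
tcp_pos: [0.4793, 0.1989, 0.1129]
ee_rot: [3.142, 0.0, 1.903]
contact_force: [1.6, 0.4, -0.9]
gripper_width: 0.225
gripper_force: 60.3
clk 14.1667 tcp [0.4793 0.1989 0.1129] rpy [3.142 0.    1.903] F [ 1.6  0.4 -0.9] T [ 0.26 -0.42  0.02] w 0.225 gf 60.3
```

```bash
python3 -m creep '0 0.2 0.5 0;0 0.3 1 0;0 0.3 1.5 0;0 0.3 2 0;0 0.3 2.5 0;0 0.3 3 0;0 0.3 3.5 0;0 0.3 4 0'
python3 -c "from h import *;st()"
```

```text
clock: 14.83
tcp_pos: [0.4794, 0.199, 0.1089]
ee_rot: [-3.141, 0.0, 1.903]
contact_force: [0.2, 0.1, -2.6]
gripper_width: 0.22
gripper_force: 60.3
clk 14.8333 tcp [0.4794 0.199  0.1089] rpy [-3.141  0.     1.903] F [ 0.2  0.1 -2.6] T [ 0.13 -0.07  0.03] w 0.22 gf 60.3
```

```bash
python3 -m creep '0 0 0.5 0;0 0 1 0;0 0 1.5 0;0 0 2 0;0 0 2.5 0;0 0 3 0;0 0 3.5 0;0 0 4 0'
python3 -c "from h import *;st()"
```

```text
clock: 15.5
tcp_pos: [0.4795, 0.1991, 0.1049]
ee_rot: [-3.142, 0.0, 1.903]
contact_force: [-0.6, 0.0, -2.7]
gripper_width: 0.226
gripper_force: 60.3
clk 15.5 tcp [0.4795 0.1991 0.1049] rpy [-3.142  0.     1.903] F [-0.6  0.  -2.7] T [0.06 0.01 0.06] w 0.226 gf 60.3
```

Sliding freely, about 4 to 5 mm to go.

```bash
python3 -m creep '0 0 0.5 0;0 0 1 0;0 0 1.5 0;0 0 2 0;0 0 2.5 0;0 0 3 0;0 0 3.3 0;0 0 3.5 0'
```

```text
clock: 16.17
tcp_pos: [0.4795, 0.1991, 0.1014]
ee_rot: [-3.142, -0.0, 1.903]
contact_force: [0.1, 0.6, -3.1]
gripper_width: 0.225
gripper_force: 60.3
```

```bash
python3 -m creep '0 0 0.3 0;0 0 0.6 0;0 0 0.9 0;0 0 1.2 0;0 0 1.5 0;0 0 1.5 0;0 0 1.5 0;0 0 1.5 0'
```

```text
clock: 16.83
tcp_pos: [0.4796, 0.1991, 0.1001]
ee_rot: [3.142, 0.0, 1.903]
contact_force: [-1.0, 0.3, 0.2]
gripper_width: 0.225
gripper_force: 60.4
```

Floor reached at TCP z 0.100, which matches the fully home height. I'll release, rise and move over the knob.

```bash
python3 -m creep '0 0 0 0;0 0 0 0;0 0 0 0;0 0 0 0;0 0 0 0;0 0 0 0;0 0 0 0;0 0 0 0' 0
python3 -m creep '0 0 -10 0;0 0 -25 0;0 0 -45 0;0 0 -60 0;10 0 -65 0;10 0 -65 0;10 0 -65 0;10 0 -65 0'
python3 - <<'E'
from h import *
st()
d=cam("wrist"); 
print(proj(d,(.4796,.1991,.1305)),proj(d,(.4568,.2653,.1365)))
save(cv2.resize(d["img"],None,fx=1.2,fy=1.2),"seat.png"); delta(.4568,.2653,.16,1.903)
E
```

```text
clock: 17.5
tcp_pos: [0.4795, 0.1991, 0.1]
ee_rot: [3.142, -0.0, 1.903]
contact_force: [0.3, -0.6, -0.4]
gripper_width: 0.505
gripper_force: 0.0
clock: 18.17
tcp_pos: [0.4758, 0.2086, 0.164]
ee_rot: [-3.14, -0.0, 1.903]
contact_force: [0.4, -0.0, -0.2]
gripper_width: 0.5
gripper_force: 0.0
clk 18.1667 tcp [0.4758 0.2086 0.164 ] rpy [-3.14  -0.     1.903] F [ 0.4 -0.  -0.2] T [ 0.01 -0.    0.05] w 0.5 gf 0.0
[255.79634208 243.43581081] [256.29830406 131.35943626]
delta [59.9  0.6  4. ] 0.0 j6 1.49 clk 18.2167
```

View pics/seat.png

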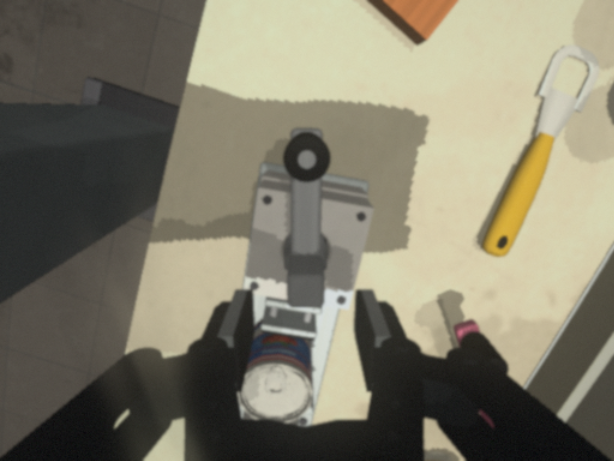

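The crank sits where predicted: knob pin seen at (307,158), predicted (307.5,157.6), so it is fully seated. The tin is at (277,385) and the knob's sweep is clear. I'll grip the knob.

```bash
python3 -m creep '20 0.2 0 0;40 0.4 0 0;60 0.6 4 0;60 0.6 4 0;60 0.6 20 0;60 0.6 40 0;60 0.6 55 0;60 0.6 59 0'
python3 -m creep '0 0 0 0;0 0 0 0;0 0 0 0;0 0 0 0;0 0 0 0;0 0 0 0;0 0 0 0;0 0 0 0' -1 30
python3 - <<'E'
from h import *
st()
a=cam("scene");b=cam("top"); save(np.hstack([a["img"][150:300,150:400],b["img"][150:300,180:430]]),"t.png")
for i in range(1,9):
    p=i*.1; print(round(70*(np.cos(p)-1),1),round(70*np.sin(p),1))
E
```

```text
clock: 18.88
tcp_pos: [0.4561, 0.2646, 0.1034]
ee_rot: [-3.138, 0.0, 1.903]
contact_force: [-0.0, -0.4, -1.6]
gripper_width: 0.501
gripper_force: 0.0
clock: 19.55
tcp_pos: [0.4575, 0.2657, 0.1063]
ee_rot: [3.141, -0.0, 1.903]
contact_force: [-0.1, 2.9, 1.5]
gripper_width: 0.241
gripper_force: 29.7
clk 19.55 tcp [0.4575 0.2657 0.1063] rpy [ 3.141 -0.     1.903] F [-0.1  2.9  1.5] T [0.41 0.1  0.  ] w 0.241 gf 29.7
-0.3 7.0
-1.4 13.9
-3.1 20.7
-5.5 27.3
-8.6 33.6
-12.2 39.5
-16.5 45.1
-21.2 50.2
```

View pics/t.png

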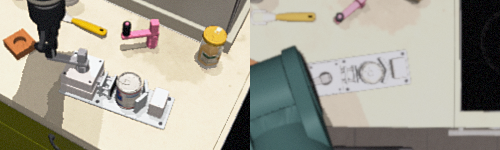

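```bash
python3 -m creep '-0.3 7 0 0;-1.4 13.9 0 0;-3.1 20.7 0 0;-5.5 27.3 0 0;-8.6 33.6 0 0;-12.2 39.5 0 0;-16.5 45.1 0 0;-21.2 50.2 0 0'
python3 - <<'E'
from h import *
st()
for a in(.8,1.6,2.4):
    print(a,"; ".join(f"{70*(np.cos(a+i*.1)-np.cos(a)):.1f} {70*(np.sin(a+i*.1)-np.sin(a)):.1f} 0 0" for i in range(1,9)))
E
```

```text
clock: 20.32
tcp_pos: [0.5125, 0.2616, 0.106]
ee_rot: [3.141, -0.0, 1.903]
contact_force: [-1.9, 2.4, 3.1]
gripper_width: 0.243
gripper_force: 29.9
clk 20.3167 tcp [0.5125 0.2616 0.106 ] rpy [ 3.141 -0.     1.903] F [-1.9  2.4  3.1] T [0.33 0.47 0.04] w 0.243 gf 29.9
0.8 -5.3 4.6 0 0; -10.9 8.7 0 0; -17.0 12.2 0 0; -23.4 15.0 0 0; -30.0 17.2 0 0; -36.9 18.8 0 0; -43.8 19.6 0 0; -50.8 19.8 0 0
1.6 -7.0 -0.6 0 0; -13.9 -1.8 0 0; -20.6 -3.7 0 0; -27.1 -6.3 0 0; -33.3 -9.5 0 0; -39.2 -13.4 0 0; -44.6 -17.8 0 0; -49.6 -22.7 0 0
2.4 -4.5 -5.4 0 0; -8.4 -11.2 0 0; -11.7 -17.4 0 0; -14.3 -23.8 0 0; -16.3 -30.5 0 0; -17.7 -37.4 0 0; -18.3 -44.4 0 0; -18.3 -51.4 0 0
```

```bash
python3 -c "
from h import *
np.save('s0.npy',cam('scene')['img'])"
python3 -m creep '-5.3 4.6 0 0; -10.9 8.7 0 0; -17 12.2 0 0; -23.4 15 0 0; -30 17.2 0 0; -36.9 18.8 0 0; -43.8 19.6 0 0; -50.8 19.8 0 0'
python3 -m creep '-7 -0.6 0 0; -13.9 -1.8 0 0; -20.6 -3.7 0 0; -27.1 -6.3 0 0; -33.3 -9.5 0 0; -39.2 -13.4 0 0; -44.6 -17.8 0 0; -49.6 -22.7 0 0'
python3 - <<'E'
from h import *
st()
d=cam('scene');np.save('s24.npy',d['img']);c=cam('top');np.save('t24.npy',c['img'])
i0=np.load('s0.npy')
A=np.vstack([i0[205:285,200:330],d['img'][205:285,200:330]])
save(cv2.resize(A,None,fx=3.7,fy=3.7,interpolation=cv2.INTER_CUBIC),'cmp.png')
E
```

```text
clock: 21.03
tcp_pos: [0.5473, 0.2195, 0.106]
ee_rot: [3.141, 0.0, 1.903]
contact_force: [0.0, 2.4, 2.9]
gripper_width: 0.24
gripper_force: 29.8
clock: 21.7
tcp_pos: [0.5415, 0.1651, 0.1061]
ee_rot: [3.141, 0.0, 1.903]
contact_force: [2.2, 1.7, 1.8]
gripper_width: 0.239
gripper_force: 29.8
clk 21.7 tcp [0.5415 0.1651 0.1061] rpy [3.141 0.    1.903] F [2.2 1.7 1.8] T [ 0.31 -0.57 -0.03] w 0.239 gf 29.8
```

View pics/cmp.png

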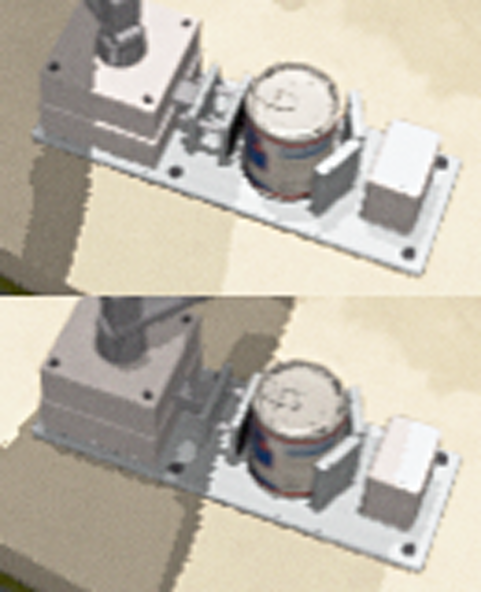

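The tin has started to move, from crop (290,95) to (300,393-297=96), and isn't yet up to the V. My ten views are used up, so from here I'll track the tin numerically by template matching in the scene camera.

```bash
cat > trk.py <<'E'
from h import *
DIR=np.array([.137,-.99,0])
def match(i0,i1,box,pad=12):
    x0,y0,x1,y1=box;k=8
    f=lambda im:cv2.resize(cv2.GaussianBlur(im,(0,0),.7),None,fx=k,fy=k,interpolation=cv2.INTER_CUBIC)
    t=f(i0[y0:y1,x0:x1]); s=f(i1[y0-pad:y1+pad,x0-pad:x1+pad])
    r=cv2.matchTemplate(s,t,cv2.TM_CCOEFF_NORMED);_,m,_,l=cv2.minMaxLoc(r)
    return l[0]/k-pad,l[1]/k-pad,m
def tin(i1,d):
    i0=np.load('s0.npy'); P=np.array([.479,.198,.06])+.115*DIR
    w=(proj(d,P+.01*DIR)-proj(d,P))/10 # px per mm
    out=[]
    for b in((266,220,293,234),(267,222,288,256),(262,218,296,240)):
        u,v,m=match(i0,i1,b); out.append((round((u*w[0]+v*w[1])/(w@w),2),round(u,2),round(v,2),round(m,3)))
    return out
E
python3 - <<'E'
from trk import *
d=cam('scene'); print(proj(d,np.array([.479,.198,.08])+.115*DIR))
im=np.load('s24.npy')
for t in tin(im,d): print(t)
a=np.load('s0.npy');print("base check",match(a,im,(296,228,322,268)))
a0=2.4
print("; ".join(f"{70*(np.cos(a0+i*.1)-np.cos(a0)):.1f} {70*(np.sin(a0+i*.1)-np.sin(a0)):.1f} 0 0" for i in range(1,7)))
E
```

```text
[279.63395888 232.67057571]
(np.float64(5.18), 2.12, 0.88, 0.565)
(np.float64(3.83), 1.62, 0.5, 0.942)
(np.float64(6.56), 2.38, 2.0, 0.628)
base check (0.0, 0.0, 0.9799745678901672)
-4.5 -5.4 0 0; -8.4 -11.2 0 0; -11.7 -17.4 0 0; -14.3 -23.8 0 0; -16.3 -30.5 0 0; -17.7 -37.4 0 0
```

```bash
python3 -m creep '-4.5 -5.4 0 0; -8.4 -11.2 0 0; -11.7 -17.4 0 0; -14.3 -23.8 0 0; -16.3 -30.5 0 0; -17.7 -37.4 0 0; -17.7 -37.4 0 0; -17.7 -37.4 0 0'
python3 - <<'E'
from trk import *
st()
d=cam('scene');np.save('s30.npy',d['img'])
for t in tin(d['img'],d): print(t)
t=np.load('s24.npy');print("vs 2.4",match(t,d['img'],(268,222,290,256)))
a0=3.0
print("; ".join(f"{70*(np.cos(a0+i*.1)-np.cos(a0)):.1f} {70*(np.sin(a0+i*.1)-np.sin(a0)):.1f} 0 0" for i in range(1,6)))
E
```

```text
clock: 22.52
tcp_pos: [0.5113, 0.1365, 0.106]
ee_rot: [-3.141, 0.0, 1.902]
contact_force: [0.8, -4.6, 4.8]
gripper_width: 0.243
gripper_force: 30.0
clk 22.5167 tcp [0.5113 0.1365 0.106 ] rpy [-3.141  0.     1.902] F [ 0.8 -4.6  4.8] T [-0.7  -0.22  0.04] w 0.243 gf 30.0
(np.float64(5.08), 2.12, 0.75, 0.706)
(np.float64(5.35), 2.25, 0.75, 0.89)
(np.float64(5.73), 2.25, 1.25, 0.684)
vs 2.4 (0.625, 0.125, 0.9266595840454102)
-0.6 -7.0 0 0; -0.6 -14.0 0 0; 0.2 -20.9 0 0; 1.6 -27.8 0 0; 3.7 -34.4 0 0
```

```bash
python3 -m creep '-0.6 -7 0 0; -0.6 -14 0 0; 0.2 -20.9 0 0; 1.6 -27.8 0 0; 1.6 -27.8 0 0; 1.6 -27.8 0 0; 1.6 -27.8 0 0; 1.6 -27.8 0 0'
python3 - <<'E'
from trk import *
st()
f=[]
for i in range(4): d=cam('scene');f.append(d['img'].astype(float))
im=np.mean(f,0).astype(np.uint8);np.save('s34.npy',im)
for t in tin(im,d): print(t)
for n in('s24','s30'):
  t=np.load(n+'.npy')
  print(n,[tuple(np.round(match(t,im,b),3)) for b in((268,222,290,256),(267,234,284,258),(266,218,296,240))])
E
```

```text
clock: 23.23
tcp_pos: [0.4847, 0.1292, 0.1059]
ee_rot: [-3.14, 0.0, 1.903]
contact_force: [0.1, -4.4, 6.8]
gripper_width: 0.241
gripper_force: 30.1
clk 23.2333 tcp [0.4847 0.1292 0.1059] rpy [-3.14   0.     1.903] F [ 0.1 -4.4  6.8] T [-0.82  0.06  0.05] w 0.241 gf 30.1
(np.float64(5.78), 2.5, 0.62, 0.622)
(np.float64(5.88), 2.5, 0.75, 0.813)
(np.float64(12.46), 9.38, -9.88, 0.64)
s24 [(np.float64(0.75), np.float64(0.125), np.float64(0.866)), (np.float64(1.0), np.float64(0.375), np.float64(0.964)), (np.float64(0.5), np.float64(0.625), np.float64(0.665))]
s30 [(np.float64(0.375), np.float64(0.125), np.float64(0.943)), (np.float64(0.375), np.float64(0.375), np.float64(0.959)), (np.float64(0.5), np.float64(1.0), np.float64(0.822))]
```

```bash
cat >> trk.py <<'E'
def chroma(im):
    f=cv2.GaussianBlur(im.astype(np.float32),(0,0),.8)+8; s=f.sum(2,keepdims=True)
    return np.clip((f/s-.2)*900,0,255).astype(np.uint8)
def pxmm(d):
    P=np.array([.479,.198,.045])+.115*DIR
    return (proj(d,P+.01*DIR)-proj(d,P))/10
def ctin(a,b,d):
    w=pxmm(d);o=[]
    for bx in((266,232,284,258),(268,230,290,258),(264,228,282,252)):
        u,v,m=match(chroma(a),chroma(b),bx,8);o.append((round(float((u*w[0]+v*w[1])/(w@w)),2),u,v,round(m,2)))
    return o
E
python3 - <<'E'
from trk import *
d=cam('scene'); I={n:np.load(n+'.npy') for n in('s0','s24','s30','s34')}
print(pxmm(d))
for a,b in(('s0','s24'),('s0','s30'),('s0','s34'),('s24','s34'),('s30','s34')): print(a,b,ctin(I[a],I[b],d))
# blue label centroid
for n,i in I.items():
    f=i.astype(float); s=f.sum(2)+1; 
    roi=np.zeros(s.shape,bool); roi[225:262,258:300]=1
    bl=np.where(roi,np.clip(f[...,2]/s-.36,0,None),0); rd=np.where(roi,np.clip(f[...,0]/s-.42,0,None),0)
    yy,xx=np.mgrid[:384,:512]
    print(n,"blue",(bl*xx).sum()/bl.sum(),(bl*yy).sum()/bl.sum(),bl.sum(),"red",(rd*xx).sum()/max(rd.sum(),1e-9),(rd*yy).sum()/max(rd.sum(),1e-9),rd.sum())
E
```

```text
[0.41292511 0.14761223]
s0 s24 [(3.87, 1.625, 0.5, 0.98), (3.87, 1.625, 0.5, 0.97), (3.6, 1.5, 0.5, 0.98)]
s0 s30 [(5.68, 2.375, 0.75, 0.97), (5.68, 2.375, 0.75, 0.96), (5.68, 2.375, 0.75, 0.98)]
s0 s34 [(5.68, 2.375, 0.75, 0.97), (5.68, 2.375, 0.75, 0.96), (5.68, 2.375, 0.75, 0.98)]
s24 s34 [(1.8, 0.75, 0.25, 0.99), (2.07, 0.875, 0.25, 0.99), (1.8, 0.75, 0.25, 0.99)]
s30 s34 [(0.0, 0.0, 0.0, 1.0), (0.0, 0.0, 0.0, 0.99), (0.0, 0.0, 0.0, 1.0)]
s0 blue 269.4621756789825 246.11246252642678 3.262432045472005 red 273.5990934660886 246.19743386691044 0.5123687672873998
s24 blue 271.06748150984305 247.033992970732 3.4436667208571246 red 278.1540024209845 252.16478607347833 0.5018140529627197
s30 blue 271.53833358184266 247.47340505598393 3.429264086531281 red 274.1475310539258 244.53952652028252 0.30726281732558786
s34 blue 271.64961609753084 247.5979033288668 3.483640082763268 red 275.2662083322357 246.08065778351815 0.20260908619056361
```

The colour match is clean: the tin moved 3.8, then 5.7, then 5.7 mm, so it met the V at about 2.78 rad. The pad is now pressed in about 3 mm. Half way is about 0.7 rad further, at 4.1 rad.

Run:
```python
from h import *
a0=3.4
print("; ".join(f"{70*(np.cos(a0+i*.1)-np.cos(a0)):.1f} {70*(np.sin(a0+i*.1)-np.sin(a0)):.1f} 0 0" for i in range(1,8)))
```

```text
2.1 -6.7 0 0; 4.9 -13.1 0 0; 8.3 -19.2 0 0; 12.3 -24.9 0 0; 16.9 -30.3 0 0; 21.9 -35.1 0 0; 27.4 -39.4 0 0
```

```bash
python3 -m creep '2.1 -6.7 0 0; 4.9 -13.1 0 0; 8.3 -19.2 0 0; 12.3 -24.9 0 0; 16.9 -30.3 0 0; 21.9 -35.1 0 0; 27.4 -39.4 0 0; 27.4 -39.4 0 0'
python3 -m creep '0 0 0 0;0 0 0 0;0 0 0 0;0 0 0 0;0 0 0 0;0 0 0 0;0 0 0 0;0 0 0 0'
python3 - <<'E'
from trk import *
st(); d=cam('scene'); np.save('s41.npy',d['img'])
for n in('s0','s24','s34'): print(n,ctin(np.load(n+'.npy'),d['img'],d))
E
```

```text
clock: 24.15
tcp_pos: [0.4378, 0.1431, 0.1059]
ee_rot: [-3.141, -0.001, 1.903]
contact_force: [-0.9, -2.5, 4.4]
gripper_width: 0.243
gripper_force: 30.1
clock: 24.82
tcp_pos: [0.4386, 0.1424, 0.1057]
ee_rot: [-3.14, -0.0, 1.903]
contact_force: [-2.7, -3.7, 6.3]
gripper_width: 0.249
gripper_force: 30.1
clk 24.8167 tcp [0.4386 0.1424 0.1057] rpy [-3.14  -0.     1.903] F [-2.7 -3.7  6.3] T [-0.44  0.48  0.03] w 0.249 gf 30.1
s0 [(5.68, 2.375, 0.75, 0.98), (5.68, 2.375, 0.75, 0.97), (5.68, 2.375, 0.75, 0.99)]
s24 [(1.8, 0.75, 0.25, 0.99), (2.07, 0.875, 0.25, 0.98), (1.8, 0.75, 0.25, 0.99)]
s34 [(0.0, 0.0, 0.0, 0.99), (0.0, 0.0, 0.0, 0.99), (0.0, 0.0, 0.0, 0.99)]
```

The tin is firm in the V. I'll let go and rise clear.

```bash
python3 -m creep '0 0 0 0;0 0 0 0;0 0 0 0;0 0 0 0;0 0 0 0;0 0 0 0;0 0 0 0;0 0 0 0' 0
python3 -m creep '0 0 -10 0;0 0 -25 0;0 0 -45 0;0 0 -65 0;0 0 -85 0;0 0 -105 0;0 0 -120 0;0 0 -120 0'
python3 -m creep '-30 0 0 0;-60 0 0 0;-80 0 0 0;-80 0 0 0;-80 0 0 0;-80 0 0 0;-80 0 0 0;-80 0 0 0'
python3 - <<'E'
from trk import *
st(); d=cam('scene'); np.save('sF.npy',d['img'])
for n in('s0','s41'): print(n,ctin(np.load(n+'.npy'),d['img'],d))
w=cam('wrist'); th=1.903-4.1
K=np.array([.4796+.07*np.cos(th),.1991+.07*np.sin(th),.1365])
print("knob pred",proj(w,K),"pred if 16mm high",proj(w,K+[0,0,.016]))
g=w['img'].max(2); u,v=proj(w,K).astype(int)
m=(g<75).astype(np.uint8); n,l,s,c=cv2.connectedComponentsWithStats(m)
for i in range(1,n):
    if s[i,4]>150 and np.hypot(*(c[i]-(u,v)))<80: print(s[i],c[i])
E
```

```text
clock: 25.53
tcp_pos: [0.4391, 0.1425, 0.106]
ee_rot: [3.142, -0.0, 1.903]
contact_force: [-0.6, -0.4, -0.2]
gripper_width: 0.494
gripper_force: 0.0
clock: 26.2
tcp_pos: [0.4401, 0.1427, 0.2286]
ee_rot: [3.138, 0.001, 1.903]
contact_force: [0.1, 0.2, 0.2]
gripper_width: 0.5
gripper_force: 0.0
clock: 26.87
tcp_pos: [0.4648, 0.0676, 0.2259]
ee_rot: [-3.141, -0.0, 1.904]
contact_force: [0.3, -0.7, 0.1]
gripper_width: 0.499
gripper_force: 0.0
clk 26.8667 tcp [0.4648 0.0676 0.2259] rpy [-3.141 -0.     1.904] F [ 0.3 -0.7  0.1] T [-0.02 -0.07  0.01] w 0.499 gf 0.0
s0 [(5.68, 2.375, 0.75, 0.97), (5.94, 2.5, 0.75, 0.96), (5.68, 2.375, 0.75, 0.98)]
s41 [(0.0, 0.0, 0.0, 0.99), (0.27, 0.125, 0.0, 0.99), (0.0, 0.0, 0.0, 0.99)]
knob pred [254.11699152  93.21218503] pred if 16mm high [254.17375767  93.24771476]
[238  79  30  30 575] [252.73043478  93.5373913 ]
[259 138  54  25 364] [278.71703297 146.73626374]
```

```bash
python3 -c "
from rig import *
print(job_done())"
```

```text
the job is handed in; nothing more can be done
None
```

I handed the job in at about 27 s: the crank is fully home on the drive, the tin is against the V jaw, and the pad is pressed in about 6 to 7 mm by my estimate from the winding angle, as I could not measure it directly; no verdict came back.

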